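# Clear the painter's bench: nest the mixing pots, stack the paint tins

## Task

Clear up the painter's bench. Nest the empty white mixing pots upright in the wide low tub in size order, each fully down inside the next larger one that is there, and stack all the closed metal paint tins lid up in one square column on the middle of the plywood board, their long sides along the board's long sides. Leave the tub standing on the bench and leave the brush jar and the other two jars alone.

Things in the scene. Friction and masses are not known exactly. Their poses are not given: they have to be found in the camera images.
- tub: The widest and lowest vessel: an open white plastic tub with a plain rim, outer diameter 94 mm at the rim tapering to 85 mm at the foot, 60 mm high, wall 3 mm, bottom 5 mm thick, about 170 g, loose on the bench. Origin: centre of its underside, z up. The pots go into it. Always present.
- pot_large: The largest white open plastic mixing pot, upright: outer diameter 68 mm at the rim tapering to 61 mm at the foot, 74 mm high, wall 3 mm, bottom 5 mm thick, about 80 g. Origin: centre of its underside, z up. May be absent. Fully down in a wider vessel its rim stands 19 mm or more above that one's rim, so it can be held by its outside near the rim all the way.
- pot_medium: The medium white open plastic mixing pot, upright: outer diameter 50 mm at the rim tapering to 45 mm at the foot, 88 mm high, wall 3 mm, bottom 5 mm thick, about 70 g. Origin: centre of its underside, z up. May be absent. Fully down in a wider vessel its rim stands 19 mm or more above that one's rim, so it can be held by its outside near the rim all the way.
- pot_small: The small, narrow and tall white open plastic mixing pot, upright: outer diameter 34 mm at the rim tapering to 31 mm at the foot, 102 mm high, wall 3 mm, bottom 5 mm thick, about 60 g. Origin: centre of its underside, z up. May be absent. Fully down in a wider vessel its rim stands 19 mm or more above that one's rim, so it can be held by its outside near the rim all the way.
- board: Thin plain plywood board fixed to the bench, 130 mm (its x) by 90 mm (its y) by 10 mm high. Origin: centre of its underside. The column of tins stands on it. Always present.
- tin1: Closed flat metal paint tin with its lid on, 100 mm long (its x) by 60 mm wide (its y) by 32 mm high, 130 to 250 g, lying flat, lid up. All tins are alike. Origin: centre of its underside, z up. May be absent.
- tin2: Closed flat metal paint tin with its lid on, 100 mm long (its x) by 60 mm wide (its y) by 32 mm high, 130 to 250 g, lying flat, lid up. All tins are alike. Origin: centre of its underside, z up. May be absent.
- tin3: Closed flat metal paint tin with its lid on, 100 mm long (its x) by 60 mm wide (its y) by 32 mm high, 130 to 250 g, lying flat, lid up. All tins are alike. Origin: centre of its underside, z up. May be absent.
- tin4: Closed flat metal paint tin with its lid on, 100 mm long (its x) by 60 mm wide (its y) by 32 mm high, 130 to 250 g, lying flat, lid up. All tins are alike. Origin: centre of its underside, z up. May be absent.
- tin5: Closed flat metal paint tin with its lid on, 100 mm long (its x) by 60 mm wide (its y) by 32 mm high, 130 to 250 g, lying flat, lid up. All tins are alike. Origin: centre of its underside, z up. May be absent.
- brush_jar: Bystander: terracotta-coloured jar of brushes, 80 mm across, 280 mm tall with the brushes, standing at the side near the robot. Origin: centre of its underside. Leave alone.
- paint_jar: Bystander: full closed paint jar, 72 mm across, 85 mm high, at the far edge of the work area. Origin: centre of its underside. Leave alone.
- medium_jar: Bystander: closed amber glass jar, 56 mm across, 100 mm high, at the far edge of the work area. Origin: centre of its underside. Leave alone.

How it is judged:
At the end, for the whole second after the job is handed in: Each pot present is upright and fully down in the next larger vessel present (undersides within 11 mm, centres within 12 to 30 mm by their play), tub upright on the bench; each tin present flat in the column, within 12 mm of the board's centre and 0.14 rad of its long side; all at rest (linear speed of each of tub, pot_large, pot_medium, pot_small, tin1, tin2, tin3, tin4, tin5 below 0.02 m/s and angle between each of tub, pot_large, pot_medium, pot_small, tin1, tin2, tin3, tin4, tin5's own z axis and vertical below 0.12 rad and height (world z) of tub below 0.008 m and horizontal distance between pot_large and tub below 0.016 m and z of pot_large in the frame of tub between 0.001 and 0.011 m and horizontal distance between pot_medium and tub below 0.03 m and z of pot_medium in the frame of tub between 0.001 and 0.016 m and horizontal distance between pot_small and tub below 0.036 m and z of pot_small in the frame of tub between 0.001 and 0.021 m and horizontal distance between pot_medium and pot_large below 0.012 m and z of pot_medium in the frame of pot_large between 0.001 and 0.011 m and horizontal distance between pot_small and pot_large below 0.02 m and z of pot_small in the frame of pot_large between 0.001 and 0.016 m and horizontal distance between pot_small and pot_medium below 0.012 m and z of pot_small in the frame of pot_medium between 0.001 and 0.011 m and horizontal distance between each of tin1, tin2, tin3, tin4, tin5 and board below 0.012 m and angle between the x axis of each of tin1, tin2, tin3, tin4, tin5 and the x axis of board, either way round below 0.14 rad and z of tin1 in the frame of board between 0.006 and 0.145 m and z of tin2 in the frame of board between 0.006 and 0.145 m and z of tin3 in the frame of board between 0.006 and 0.145 m and z of tin4 in the frame of board between 0.006 and 0.145 m and z of tin5 in the frame of board between 0.006 and 0.145 m); the robot touches nothing.
It fails at once if the brush jar is shifted more than 30 mm or knocked over (distance of brush_jar from where it was at the start of the episode above 0.03 m or angle between brush_jar's own z axis and vertical above 0.5 rad).
It fails at once if the paint jar is shifted more than 30 mm or knocked over (distance of paint_jar from where it was at the start of the episode above 0.03 m or angle between paint_jar's own z axis and vertical above 0.5 rad).
It fails at once if the amber jar is shifted more than 30 mm or knocked over (distance of medium_jar from where it was at the start of the episode above 0.03 m or angle between medium_jar's own z axis and vertical above 0.5 rad).
Of pot_large, pot_medium, pot_small only 2 to 3 are there at a start; the rules pass over those that are not, and their reading is None.
Of tin1, tin2, tin3, tin4, tin5 only 4 to 5 are there at a start; the rules pass over those that are not, and their reading is None.
At some moment in a run one of tub, pot_large may be knocked a few centimetres aside while the robot is not near it.
It also fails if it takes over 210 s, if anything falls off the work surface, if the arm or the gripper's body presses on something with over 40 N, if the wrist force passes 120 N, or if a joint passes its speed limit or range.

## Robot

A 6-joint arm with a two-finger parallel gripper is mounted at the origin on the work surface. World frame = base frame: x ahead of the robot, y to its left, z up, the work surface at z = 0. Lengths are in m, angles in rad, forces in N, time in s.
With the tool pointing down it reaches from about 0.425 to 0.95 m from the base axis. Payload 3.5 kg.
Tool frame: the origin (TCP) lies at the very end of the fingers, on their centre line; the grasp point (between the pads) lies 19 mm behind it; z points along the fingers, y is the direction in which the jaws open and shut (so a half turn about z gives the same grasp; the last joint's range is limited). The gripper opens to 85 mm and grips with 20 to 120 N. Pads are 22 mm wide; open, the fingers measure 114 mm over their backs; the gripper's body (76 mm by 85 mm) begins 54 mm behind the grasp point. The pads swing forward as they close: fully open they stand 13 mm farther back than shut.
Start: joints at [1.143, 0.286, 1.577, -0, 1.279, -0.15], TCP at [0.185, 0.649, 0.231] pointing down, gripper open.
Joint ranges: [-2.77, 2.77], [-0.9, 2.22], [0.21, 2.48], [-1.53, 4.67], [0.24, 2.81], [-2.84, 2.84]. Speed limits (rad/s): [2.79, 2.79, 3.14, 3.14, 3.14, 3.14].

## Interface

Orientations are given as a unit quaternion [x, y, z, w].
In Python, from plant import get_state, vision, ctrl, cut_out gives the robot as it stands.
- The arm moves only by the tool jog_arm, never from a script. Its argument "commands" is text: rows parted by semicolons, each of 6 numbers parted by spaces: the shift along the world's x, y, z in m, then the turn, a rotation vector about the world's x, y, z in rad. A call has 1 to 20 rows; each row is the pose to reach, as a shift and turn from the pose commanded when the call began; what a row does not reach only later rows make up. A row lasts 1/8 s, in which the tool goes at most 62.5 mm and 10.7 degrees, less where a joint would pass 70% of its speed; a pose out of reach is approached as far as the arm can. A call with a gripper value outside its range is refused whole. "gripper" is the opening in per cent of the stroke, from 0 (shut) to 100 (fully open), set as the call begins (left out, the last holds). The fingers move at their own pace and stop on an object; "grip_force" is the grip in N (left out, the last holds). Time passes only in rows, so rows that repeat a pose let the fingers close. It gives the time, the measured TCP pose, the force and the opening at its end, in the units of the state.
- get_state(): the state, without advancing time (a new reading comes with each control period).
- vision.read_camera(name): name is "scene" or "side" or "wrist"; returns a dict with "frame" (384x512x3 uint8, red, green, blue), "z_map" (384x512 float32, m along the optical axis (not along the pixel's ray), 0 where there is no reading), "fx", "fy", "cx", "cy" (pixels), "R" (3x3) and "t" (3): a world point X has camera coordinates R X + t. Camera axes: x right, y down, z forward; pixel columns grow to the right and rows downward; lengths in m; the calibration is good to about 2 mm. A picture is of the moment at which its call begins.
- ctrl.sign_off(): hands the job in, once; it reports no verdict.
Trained networks look in the newest picture that a camera, given by its name, has taken for a name from the list of things; names that differ only in an ending like _2 or _b are one class to them, and where a whole thing is asked for, a point or a joint stands for the part that bears it (a point fixed in the world has none). Each returns a list of dicts, best first, with "conf" (0 to 1); they miss things now and then, are a little off and sometimes report something else, mostly with a low value. They report only what shows in the picture. A call takes as long as a camera call.
- cut_out(camera, query): "pixels" (384x512 bool, what is visible of it) and "box" ([centre column, centre row, width, height] in pixels, round what is visible of it).
The state is a dict: "time": time; "qpos": joint angles; "dq": joint speeds; "joint_efforts": joint torques, N m; "eef_pos": TCP position; "tcp_rot": TCP orientation; "contact_force": force on the tool from outside, world axes, zero at the start; "wrist_torque": the same for the moment, N m; "opening": opening from 0.0 (shut) to 1.0 (fully open).
Only numpy, scipy, OpenCV 4.12 (cv2) and the standard library are available. Lean on these libraries where they do the work, as an engineer would, in place of code of your own. Each camera call takes 0.05 s, during which the arm holds its last target.

## Working session

There is one attempt and no reset: what is moved stays moved. The work goes in short steps, Python scripts to look and compute and a tool call to move; the robot and the scene stay as the last step left them, time stands still between calls to the robot, and variables do not carry over. Pictures are saved under pics/ and viewed, and the job is handed in when it is done.

Besides the shell and the picture viewer there is one more tool, called after ">>>" as name(argument=value, ...), one argument or row to a line, values as JSON. jog_arm: Moves the arm, as the interface text tells. Its arguments: {"type":"object","properties":{"commands":{"type":"string"},"gripper":{"type":"number"},"grip_force":{"type":"number"}},"required":["commands"]}

```bash
ls; mkdir -p pics; cat > h.py <<'E'
import numpy as np, cv2
from plant import get_state, vision, ctrl, cut_out
def cam(n,save=None):
    c=vision.read_camera(n)
    if save: cv2.imwrite('pics/'+save,cv2.cvtColor(c['frame'],cv2.COLOR_RGB2BGR))
    return c
def cloud(c):
    z=c['z_map']; v,u=np.mgrid[0:384,0:512]
    P=np.stack([(u-c['cx'])/c['fx']*z,(v-c['cy'])/c['fy']*z,z],-1)
    W=(P-c['t'])@c['R']
    W[z<=0]=np.nan
    return W
E
python3 - <<'E'
from h import *
for n in ['scene','side','wrist']:
    c=cam(n,n+'0.png'); print(n,c['fx'],-c['R'].T@c['t'])
    W=cloud(c)
    for q in ['tub','pot_large','pot_medium','pot_small','board','tin1','brush_jar','paint_jar','medium_jar']:
        for d in cut_out(n,q):
            m=d['pixels']&np.isfinite(W[...,0])
            if m.sum()<5: continue
            p=W[m]; print(q,round(d['conf'],2),np.round(d['box']),m.sum(),np.round(np.median(p,0),3),np.round(np.percentile(p,2,axis=0),3),np.round(np.percentile(p,98,axis=0),3))
s=get_state();print(s)
E
```

```text
pics
scene 401.2738415317711 [0.99918653 0.68238594 1.32716556]
tub 0.81 [278. 272.  28.  32.] 657 [0.635 0.287 0.012] [ 0.598  0.25  -0.001] [0.685 0.338 0.061]
pot_large 0.54 [252. 125.  18.  22.] 305 [ 0.362 -0.304  0.045] [ 0.329 -0.342 -0.001] [ 0.394 -0.276  0.075]
pot_medium 0.44 [342. 242.  33.  23.] 526 [0.365 0.32  0.03 ] [ 0.312  0.287 -0.003] [0.41  0.347 0.036]
pot_small 0.66 [208. 238.  16.  22.] 307 [0.789 0.088 0.088] [0.764 0.054 0.015] [0.811 0.101 0.103]
board 0.97 [203. 161.  38.  28.] 604 [ 0.63  -0.272  0.009] [ 0.564 -0.323 -0.002] [ 0.694 -0.225  0.016]
tin1 0.88 [245. 228.  31.  26.] 473 [0.644 0.095 0.03 ] [0.595 0.062 0.003] [0.692 0.118 0.037]
tin1 0.85 [203. 127.  24.  20.] 317 [ 0.555 -0.43   0.029] [ 0.51  -0.478  0.004] [ 0.594 -0.385  0.037]
tin1 0.78 [344. 242.  34.  26.] 496 [0.366 0.318 0.03 ] [ 0.312  0.288 -0.   ] [0.41  0.346 0.036]
tin1 0.76 [267. 174.  31.  22.] 422 [ 0.432 -0.077  0.029] [ 0.375 -0.114 -0.002] [ 0.477 -0.054  0.037]
tin1 0.58 [325. 292.  27.  34.] 616 [0.546 0.437 0.03 ] [ 0.508  0.385 -0.001] [0.58  0.484 0.036]
brush_jar 0.
[... 2418 characters left out ...]
time': 1.5, 'qpos': array([ 1.14299921e+00,  2.86287200e-01,  1.57669641e+00,  3.00375063e-05,
        1.27861466e+00, -1.50026828e-01]), 'dq': array([ 6.27157605e-04,  5.94816060e-05, -5.42190768e-04, -3.41748586e-04,
        1.76586406e-03, -1.28937252e-03]), 'joint_efforts': array([ 4.78169459e-04, -4.05950511e+01, -2.92929107e+01, -1.43341567e-04,
        5.67912957e-04, -4.06282282e-06]), 'eef_pos': array([0.1850689 , 0.64911819, 0.23133536]), 'tcp_rot': array([ 1.38443366e-01,  9.90370352e-01,  1.40718561e-06, -1.45858090e-05]), 'contact_force': array([ 0.82721645,  0.66660565, -0.0210486 ]), 'wrist_torque': array([-0.02384742,  0.02791118, -0.01860865]), 'opening': 1.0017954496972223}
```

```bash
python3 - <<'E'
import cv2,numpy as np
a=cv2.imread('pics/scene0.png')
cv2.imwrite('pics/scene0b.png',cv2.resize(a[30:330,140:400],None,fx=2.3,fy=2,interpolation=cv2.INTER_CUBIC))
b=cv2.imread('pics/side0.png')
cv2.imwrite('pics/side0b.png',cv2.resize(b[50:384,130:400],None,fx=2,fy=1.75,interpolation=cv2.INTER_CUBIC))
E
```

```text
(no output)
```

View pics/scene0b.png

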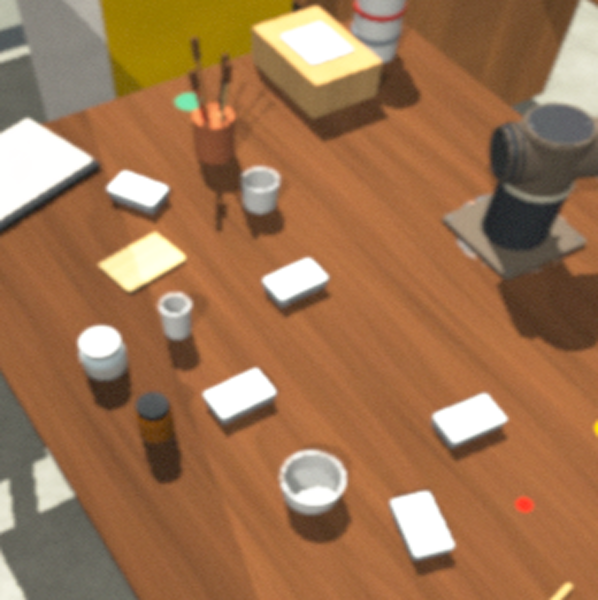

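View pics/side0b.png

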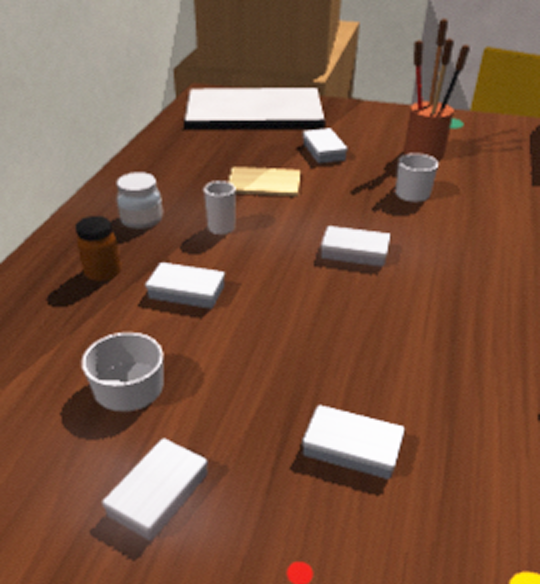

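The pictures show the tub, the large and medium pots (no small one) and five tins. Next I'll get precise poses.

```bash
cat >> h.py <<'E'
def pts(W,x,y,r,z0,z1):
    m=np.isfinite(W[...,0])&(abs(W[...,2]-(z0+z1)/2)<(z1-z0)/2)&(np.hypot(W[...,0]-x,W[...,1]-y)<r)
    return W[m]
def rect(p):
    (c,(w,h),a)=cv2.minAreaRect((p[:,:2]*1000).astype(np.float32))
    if h>w: a+=90; w,h=h,w
    a=(a+90)%180-90
    return np.round(c,1),round(w,1),round(h,1),round(a,2),len(p),round(np.median(p[:,2])*1000,1)
def circ(p):
    from scipy.optimize import least_squares
    f=least_squares(lambda v:np.hypot(p[:,0]-v[0],p[:,1]-v[1])-v[2],[*p[:,:2].mean(0),.04],loss='soft_l1',f_scale=.002)
    return np.round(f.x*1000,1),len(p),np.round(p[:,2].max()*1000,1)
TINS=[(.645,.09),(.552,-.432),(.362,.318),(.427,-.084),(.543,.436)]
E
python3 - <<'E'
from h import *
for n in ['scene','side']:
    W=cloud(cam(n)); print(n)
    for t in TINS: print('tin',rect(pts(W,*t,.075,.026,.04)))
    print('board',rect(pts(W,.63,-.272,.085,.005,.015)))
    print('tub',circ(pts(W,.641,.294,.06,.056,.066)))
    print('L',circ(pts(W,.361,-.31,.05,.069,.079)))
    print('M',circ(pts(W,.65,-.1,.05,.083,.093)))
E
```

```text
scene
tin (array([643.5,  89. ]), 100.5, 63.1, 0.88, 383, np.float64(30.9))
tin (array([ 551.1, -436.5]), 100.3, 63.8, -59.06, 231, np.float64(31.2))
tin (array([361.2, 315.4]), 103.1, 60.7, -3.34, 411, np.float64(31.0))
tin (array([427.9, -82.6]), 100.5, 62.7, 1.36, 287, np.float64(30.9))
tin (array([542.2, 433.9]), 101.6, 61.0, 75.2, 514, np.float64(31.0))
board (array([ 630.9, -275.6]), 139.2, 135.4, -71.45, 500, np.float64(9.0))
tub (array([641.5, 293.6,  44.8]), 73, np.float64(65.6))
L (array([ 360.9, -309. ,   32. ]), 44, np.float64(78.4))
M (array([654. , -99.6,  23.2]), 42, np.float64(92.0))
side
tin (array([642.5,  88. ]), 100.6, 62.4, 0.7, 499, np.float64(30.0))
tin (array([ 551.4, -439.6]), 101.9, 60.6, -60.15, 188, np.float64(29.5))
tin (array([360.1, 315.5]), 99.8, 61.3, -3.99, 1110, np.float64(30.2))
tin (array([427.2, -83.5]), 99.4, 63.5, 2.18, 394, np.float64(29.9))
tin (array([541.8, 433.2]), 100.0, 60.1, 74.95, 1347, np.float64(30.3))
board (array([ 628.8, -274.6]), 129.8, 94.3, 9.51, 445, np.float64(7.8))
tub (array([640.6, 293.4,  44.9]), 153, np.float64(60.8))
L (array([ 360.5, -309.6,   31.5]), 41, np.float64(73.5))
M (array([ 653.7, -100.4,   23.5]), 47, np.float64(87.0))
```

```bash
python3 - <<'E'
from h import *
for n in ['scene','side']:
    c=cam(n); W=cloud(c)
    # project board mask pixels onto z=0.01 plane
    d=cut_out(n,'board')[0]; m=d['pixels']
    hsv=cv2.cvtColor(c['frame'],cv2.COLOR_RGB2HSV); 
    print(np.median(hsv[m],0))
    m2=(cv2.dilate(m.astype(np.uint8),np.ones((5,5)))>0)&(hsv[...,2]>150)&(abs(hsv[...,0].astype(int)-np.median(hsv[m][:,0]))<8)
    for mm in (m,m2):
        v,u=np.nonzero(mm); ray=np.stack([(u-c['cx'])/c['fx'],(v-c['cy'])/c['fy'],u*0+1],-1)@c['R']
        o=-c['R'].T@c['t']; p=o+ray*((.01-o[2])/ray[:,2])[:,None]
        print(n,rect(p), p.mean(0))
E
```

```text
[ 29.  48. 255.]
scene (array([ 629.3, -273.6]), 124.4, 97.2, 8.75, 543, np.float64(10.0)) [ 0.62898572 -0.2720056   0.01      ]
scene (array([ 628.5, -276. ]), 129.4, 93.1, 10.01, 562, np.float64(10.0)) [ 0.62917732 -0.27481045  0.01      ]
[ 22.  86. 246.]
side (array([ 627.2, -265.6]), 128.3, 100.4, 10.7, 472, np.float64(10.0)) [ 0.62501652 -0.2665012   0.01      ]
side (array([ 629.6, -274.9]), 130.9, 94.6, 10.67, 459, np.float64(10.0)) [ 0.62714974 -0.27462004  0.01      ]
```

>>> jog_arm(
  commands="0.18 -0.11 0 0 0 -0.8;0.357 -0.2155 -0.08 0 0 -1.553;0.357 -0.2155 -0.08 0 0 -1.553;0.357 -0.2155 -0.08 0 0 -1.553;0.357 -0.2155 -0.08 0 0 -1.553;0.357 -0.2155 -0.08 0 0 -1.553;0.357 -0.2155 -0.08 0 0 -1.553;0.357 -0.2155 -0.08 0 0 -1.553;0.357 -0.2155 -0.08 0 0 -1.553;0.357 -0.2155 -0.08 0 0 -1.553;0.357 -0.2155 -0.08 0 0 -1.553;0.357 -0.2155 -0.08 0 0 -1.553",
  gripper=100,
  grip_force=40,
)

```text
time: 3.3
eef_pos: [0.5419, 0.4338, 0.1514]
tcp_rot: [0.793, 0.61, 0.0, 0.0]
contact_force: [-0.6, 1.3, 0.3]
opening: 0.997
```

```bash
python3 - <<'E'
from h import *
c=cam('wrist','w1.png'); W=cloud(c)
print(rect(pts(W,.542,.4335,.075,.022,.04)))
print(c['fx'],-c['R'].T@c['t'])
E
```

```text
(array([542.8, 434.6]), 99.9, 60.1, 74.9, 8754, np.float64(32.8))
338.49258573625224 [0.56156617 0.50836263 0.29496352]
```

View pics/w1.png

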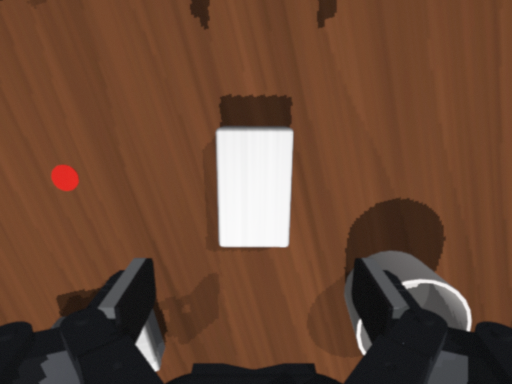

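```bash
python3 - <<'E'
from h import *
c=cam('wrist'); W=cloud(c)
m=np.isfinite(W[...,0])&(W[...,2]>.1); p=W[m]
d=p-get_state()['eef_pos']; ax=np.array([.967,-.256,0]); bx=np.array([.256,.967,0])
q=np.stack([d@ax,d@bx,d[:,2]],1)
for s in (1,-1):
    k=q[(q[:,0]*s>0)&(abs(q[:,0])<.07)]
    print(np.round(np.percentile(k[:,2],[0,1,2,5,10]),3)); t=k[k[:,2]<k[:,2].min()+.006]; print(len(t),t.min(0),t.max(0))
E
```

```text
[0.014 0.018 0.021 0.027 0.034]
233 [ 0.04240698 -0.0099878   0.01397078] [0.05365465 0.01245822 0.01995534]
[0.013 0.018 0.021 0.026 0.034]
194 [-0.04918844 -0.00967001  0.01325283] [-0.04218195  0.01250918  0.0192493 ]
```

>>> jog_arm(
  commands="0.001 0.001 -0.06 0 0 0;0.001 0.001 -0.11 0 0 0;0.001 0.001 -0.149 0 0 0;0.001 0.001 -0.149 0 0 0;0.001 0.001 -0.149 0 0 0",
)

```text
time: 4.03
eef_pos: [0.5442, 0.4354, 0.0043]
tcp_rot: [0.793, 0.61, 0.001, 0.0]
contact_force: [-0.3, 0.3, 1.0]
opening: 0.999
```

>>> jog_arm(
  commands="0 0 0 0 0 0;0 0 0 0 0 0;0 0 0 0 0 0;0 0 0 0 0 0;0 0 0 0 0 0",
  gripper=30,
  grip_force=45,
)

```text
time: 4.65
eef_pos: [0.5447, 0.4357, 0.0054]
tcp_rot: [0.793, 0.609, 0.002, 0.0]
contact_force: [-1.0, 0.3, 5.4]
opening: 0.691
```

>>> jog_arm(
  commands="0 0 0.05 0 0 0;0 0 0.11 0 0 0;0 0 0.17 0 0 0;0.01 -0.05 0.22 0 0 -0.1;0.086 -0.7095 0.22 0 0 -1.134;0.086 -0.7095 0.22 0 0 -1.134;0.086 -0.7095 0.22 0 0 -1.134;0.086 -0.7095 0.22 0 0 -1.134;0.086 -0.7095 0.22 0 0 -1.134;0.086 -0.7095 0.22 0 0 -1.134;0.086 -0.7095 0.22 0 0 -1.134;0.086 -0.7095 0.22 0 0 -1.134;0.086 -0.7095 0.22 0 0 -1.134;0.086 -0.7095 0.22 0 0 -1.134;0.086 -0.7095 0.22 0 0 -1.134;0.086 -0.7095 0.22 0 0 -1.134;0.086 -0.7095 0.22 0 0 -1.134;0.086 -0.7095 0.22 0 0 -1.134",
)

```text
time: 6.9
eef_pos: [0.629, -0.2733, 0.2221]
tcp_rot: [0.996, 0.089, -0.0, -0.0]
contact_force: [0.2, 0.9, -1.9]
opening: 0.689
```

```bash
cat >> h.py <<'E'
def board(c,m=None):
    hsv=cv2.cvtColor(c['frame'],cv2.COLOR_RGB2HSV)
def pw(c,u,v,z):
    ray=np.array([(u-c['cx'])/c['fx'],(v-c['cy'])/c['fy'],1.])@c['R']; o=-c['R'].T@c['t']
    return o+ray*(z-o[2])/ray[2]
E
python3 - <<'E'
from h import *
c=cam('wrist','w2.png'); W=cloud(c)
print(rect(pts(W,.629,-.275,.085,.005,.015)))
E
```

```text
(array([ 663.6, -269.1]), 90.0, 61.7, -79.68, 5193, np.float64(10.9))
```

View pics/w2.png

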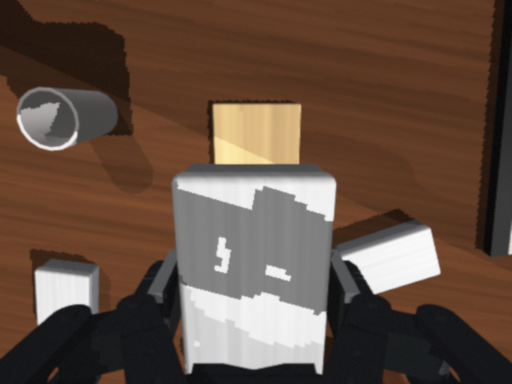

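```bash
python3 - <<'E'
from h import *
c=cam('wrist'); W=cloud(c)
s=get_state(); print(s['eef_pos'])
u=np.array([np.cos(np.radians(10.3)),np.sin(np.radians(10.3))]);v=np.array([-u[1],u[0]])
m=np.isfinite(W[...,0])&(abs(W[...,2]-.25)<.015)
d=W[m]-s['eef_pos']; x=d[:,:2]@u; y=d[:,:2]@v
print(np.percentile(d[:,2],[1,50,99]))
k=abs(y)<.026
k=k&(abs(d[:,2]-np.median(d[:,2]))<.004); print(x[k].max(),np.percentile(x[k],99.5),y[abs(x)<.09].min())
E
```

```text
[ 0.6291927  -0.27343199  0.22240452]
[0.01801713 0.02723176 0.04066808]
0.0480494209528721 0.047650118636092094 -0.042396567777802575
```

>>> jog_arm(
  commands="0.003 -0.0015 -0.06 0 0 0;0.003 -0.0015 -0.12 0 0 0;0.003 -0.0015 -0.17 0 0 0;0.003 -0.0015 -0.19 0 0 0;0.003 -0.0015 -0.2 0 0 0;0.003 -0.0015 -0.206 0 0 0;0.003 -0.0015 -0.207 0 0 0;0.003 -0.0015 -0.207 0 0 0",
)

```text
time: 8.0
eef_pos: [0.633, -0.277, 0.017]
tcp_rot: [0.996, 0.088, 0.001, 0.001]
contact_force: [-1.0, 0.3, -3.0]
opening: 0.695
```

>>> jog_arm(
  commands="-0.001 0.001 -0.002 0 0 0;-0.001 0.001 -0.002 0 0 0;-0.001 0.001 -0.002 0 0 0",
)

```text
time: 8.38
eef_pos: [0.6324, -0.2763, 0.0154]
tcp_rot: [0.996, 0.088, 0.001, 0.001]
contact_force: [-0.1, -0.9, 5.7]
opening: 0.692
```

>>> jog_arm(
  commands="0 0 0 0 0 0;0 0 0 0 0 0;0 0 0 0 0 0;0 0 0.06 0 0 0;0 0 0.12 0 0 0;0 0 0.15 0 0 -0.15;-0.08 -0.1625 0.14 0 0 -1.213;-0.08 -0.1625 0.14 0 0 -1.213;-0.08 -0.1625 0.14 0 0 -1.213;-0.08 -0.1625 0.14 0 0 -1.213;-0.08 -0.1625 0.14 0 0 -1.213;-0.08 -0.1625 0.14 0 0 -1.213;-0.08 -0.1625 0.14 0 0 -1.213;-0.08 -0.1625 0.14 0 0 -1.213;-0.08 -0.1625 0.14 0 0 -1.213",
  gripper=100,
)

```text
time: 10.25
eef_pos: [0.5511, -0.4378, 0.1533]
tcp_rot: [0.869, -0.495, -0.0, -0.0]
contact_force: [0.4, 0.5, -0.6]
opening: 0.999
```

```bash
python3 - <<'E'
from h import *
c=cam('wrist','w3.png'); W=cloud(c)
print(rect(pts(W,.551,-.438,.075,.025,.04)))
print(get_state()['eef_pos'])
c=cam('scene'); W=cloud(c)
print(rect(pts(W,.63,-.275,.08,.037,.05)))
print('tub',circ(pts(W,.641,.294,.09,.056,.066)))
print('L',circ(pts(W,.361,-.31,.08,.069,.079)))
E
```

```text
(array([ 551.8, -440. ]), 99.7, 60.1, -59.55, 8714, np.float64(32.9))
[ 0.55109891 -0.43781117  0.15329148]
(array([ 630.4, -275.2]), 101.7, 62.0, 9.2, 269, np.float64(40.9))
tub (array([641.4, 293.5,  44.9]), 64, np.float64(65.7))
L (array([ 361.7, -309.8,   32.1]), 38, np.float64(77.8))
```

View pics/w3.png

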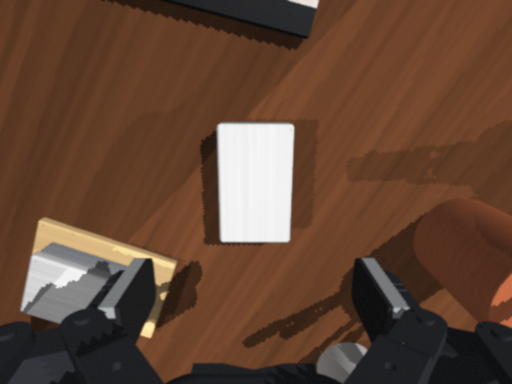

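>>> jog_arm(
  commands="-0.0005 -0.001 -0.06 0 0 0;-0.0005 -0.001 -0.11 0 0 0;-0.0005 -0.001 -0.149 0 0 0;-0.0005 -0.001 -0.149 0 0 0;-0.0005 -0.001 -0.149 0 0 0",
)

```text
time: 10.98
eef_pos: [0.5515, -0.4399, 0.0063]
tcp_rot: [0.869, -0.495, 0.001, 0.0]
contact_force: [0.3, -0.2, 0.6]
opening: 0.998
```

>>> jog_arm(
  commands="0 0 0 0 0 0;0 0 0 0 0 0;0 0 0 0 0 0;0 0 0 0 0 0;0 0 0 0 0 0",
  gripper=30,
)

```text
time: 11.6
eef_pos: [0.5521, -0.4403, 0.0075]
tcp_rot: [0.869, -0.495, 0.002, 0.001]
contact_force: [-0.0, 1.0, 6.0]
opening: 0.69
```

>>> jog_arm(
  commands="0 0 0.06 0 0 0;0 0 0.12 0 0 0;0.0782 0.1645 0.15 0 0 1.213;0.0782 0.1645 0.15 0 0 1.213;0.0782 0.1645 0.15 0 0 1.213;0.0782 0.1645 0.15 0 0 1.213;0.0782 0.1645 0.15 0 0 1.213;0.0782 0.1645 0.15 0 0 1.213;0.0782 0.1645 0.15 0 0 1.213;0.0782 0.1645 0.15 0 0 1.213;0.0782 0.1645 0.15 0 0 1.213;0.0782 0.1645 0.15 0 0 1.213;0.0782 0.1645 0.1 0 0 1.213;0.0782 0.1645 0.07 0 0 1.213;0.0782 0.1645 0.055 0 0 1.213;0.0782 0.1645 0.049 0 0 1.213;0.0782 0.1645 0.046 0 0 1.213;0.0782 0.1645 0.046 0 0 1.213",
)

```text
time: 13.85
eef_pos: [0.6295, -0.2749, 0.0517]
tcp_rot: [0.996, 0.088, 0.001, 0.001]
contact_force: [0.5, -1.2, -1.2]
opening: 0.694
```

>>> jog_arm(
  commands="0 0 -0.002 0 0 0;0 0 -0.002 0 0 0;0 0 -0.004 0 0 0;0 0 -0.004 0 0 0",
)

```text
time: 14.35
eef_pos: [0.6296, -0.2749, 0.0495]
tcp_rot: [0.996, 0.088, 0.001, 0.0]
contact_force: [-3.2, 0.7, 9.3]
opening: 0.691
```

>>> jog_arm(
  commands="0 0 0 0 0 0;0 0 0 0 0 0;0 0 0 0 0 0;0 0 0.06 0 0 0;0 0 0.1 0 0 0;-0.2012 0.1915 0.104 0 0 -0.148;-0.2012 0.1915 0.104 0 0 -0.148;-0.2012 0.1915 0.104 0 0 -0.148;-0.2012 0.1915 0.104 0 0 -0.148;-0.2012 0.1915 0.104 0 0 -0.148;-0.2012 0.1915 0.104 0 0 -0.148;-0.2012 0.1915 0.104 0 0 -0.148",
  gripper=100,
)

```text
time: 15.85
eef_pos: [0.4285, -0.0835, 0.1508]
tcp_rot: [1.0, 0.014, 0.001, 0.0]
contact_force: [0.1, 0.2, 0.4]
opening: 1.003
```

```bash
cat >> h.py <<'E'
def look(t=None,col=None):
    if t is not None:
        W=cloud(cam('wrist')); print('tin',rect(pts(W,*t,.075,.025,.04)))
    print(get_state()['eef_pos'])
    W=cloud(cam('scene'))
    if col: print('col',rect(pts(W,.63,-.275,.08,col-.004,col+.008)))
    print('tub',circ(pts(W,.641,.294,.09,.056,.066)))
    print('L',circ(pts(W,.361,-.31,.08,.069,.079)))
E
python3 -c "
from h import *
look((.4275,-.083),.074)"
```

```text
tin (array([428. , -84.3]), 99.0, 60.2, 1.89, 8744, np.float64(32.8))
[ 0.42859232 -0.08369772  0.15080004]
col (array([ 631. , -272.9]), 99.2, 64.1, 8.95, 253, np.float64(73.6))
tub (array([641.4, 293.6,  45. ]), 67, np.float64(65.1))
L (array([ 361.1, -309.8,   32. ]), 33, np.float64(78.2))
```

>>> jog_arm(
  commands="-0.001 -0.001 -0.06 0 0 0;-0.001 -0.001 -0.11 0 0 0;-0.001 -0.001 -0.146 0 0 0;-0.001 -0.001 -0.146 0 0 0;-0.001 -0.001 -0.146 0 0 0",
)

```text
time: 16.58
eef_pos: [0.428, -0.0847, 0.0054]
tcp_rot: [1.0, 0.014, 0.001, 0.0]
contact_force: [0.3, -0.3, 0.5]
opening: 1.002
```

>>> jog_arm(
  commands="0 0 0 0 0 0;0 0 0 0 0 0;0 0 0 0 0 0;0 0 0 0 0 0;0 0 0 0 0 0",
  gripper=30,
)

```text
time: 17.2
eef_pos: [0.4283, -0.0846, 0.0063]
tcp_rot: [1.0, 0.014, 0.002, 0.001]
contact_force: [-0.6, 0.2, 7.2]
opening: 0.693
```

>>> jog_arm(
  commands="0 0 0.06 0 0 0;0 0 0.12 0 0 0;0 0 0.16 0 0 0;0.2025 -0.191 0.16 0 0 0.148;0.2025 -0.191 0.16 0 0 0.148;0.2025 -0.191 0.16 0 0 0.148;0.2025 -0.191 0.16 0 0 0.148;0.2025 -0.191 0.16 0 0 0.148;0.2025 -0.191 0.16 0 0 0.148;0.2025 -0.191 0.16 0 0 0.148;0.2025 -0.191 0.11 0 0 0.148;0.2025 -0.191 0.09 0 0 0.148;0.2025 -0.191 0.08 0 0 0.148;0.2025 -0.191 0.077 0 0 0.148;0.2025 -0.191 0.077 0 0 0.148",
)

```text
time: 19.08
eef_pos: [0.6298, -0.2753, 0.0828]
tcp_rot: [0.996, 0.088, 0.001, 0.001]
contact_force: [-0.3, -0.6, -1.6]
opening: 0.688
```

>>> jog_arm(
  commands="0 0 -0.002 0 0 0;0 0 -0.003 0 0 0;0 0 -0.004 0 0 0;0 0 -0.004 0 0 0",
)

```text
time: 19.58
eef_pos: [0.6299, -0.2755, 0.0804]
tcp_rot: [0.996, 0.088, 0.001, 0.001]
contact_force: [-3.4, 0.3, 7.5]
opening: 0.691
```

>>> jog_arm(
  commands="0 0 0 0 0 0;0 0 0 0 0 0;0 0 0 0 0 0;0 0 0.06 0 0 0;0 0 0.09 0 0 0;0.014 0.3635 0.09 0 0 -0.16;0.014 0.3635 0.09 0 0 -0.16;0.014 0.3635 0.08 0 0 -0.16;0.014 0.3635 0.075 0 0 -0.16;0.014 0.3635 0.075 0 0 -0.16;0.014 0.3635 0.075 0 0 -0.16;0.014 0.3635 0.075 0 0 -0.16;0.014 0.3635 0.075 0 0 -0.16;0.014 0.3635 0.075 0 0 -0.16",
  gripper=100,
)

```text
time: 21.32
eef_pos: [0.6433, 0.0871, 0.1524]
tcp_rot: [1.0, 0.007, 0.0, 0.0]
contact_force: [0.0, -0.1, 0.1]
opening: 1.005
```

```bash
python3 -c "
from h import *
look((.643,.0885),.106)"
```

```text
tin (array([643.9,  88.7]), 99.2, 60.1, 1.22, 8695, np.float64(32.8))
[0.64333098 0.08702393 0.15244777]
col (array([ 629.7, -273.7]), 100.6, 61.1, 9.3, 249, np.float64(105.5))
tub (array([641.4, 293.4,  45.1]), 80, np.float64(63.2))
L (array([ 362.1, -309.5,   32.1]), 42, np.float64(77.3))
```

>>> jog_arm(
  commands="0 0.001 -0.06 0 0 0;0 0.001 -0.11 0 0 0;0 0.001 -0.148 0 0 0;0 0.001 -0.148 0 0 0;0 0.001 -0.148 0 0 0",
)

```text
time: 22.05
eef_pos: [0.6446, 0.089, 0.0062]
tcp_rot: [1.0, 0.008, 0.001, 0.0]
contact_force: [-0.9, 0.0, 1.3]
opening: 1.0
```

>>> jog_arm(
  commands="0 0 0 0 0 0;0 0 0 0 0 0;0 0 0 0 0 0;0 0 0 0 0 0;0 0 0 0 0 0",
  gripper=30,
)

```text
time: 22.68
eef_pos: [0.6451, 0.0895, 0.0072]
tcp_rot: [1.0, 0.008, 0.002, 0.0]
contact_force: [-0.4, -1.0, 7.0]
opening: 0.692
```

>>> jog_arm(
  commands="0 0 0.06 0 0 0;0 0 0.12 0 0 0;0 0 0.18 0 0 0;-0.013 -0.3645 0.19 0 0 0.16;-0.013 -0.3645 0.19 0 0 0.16;-0.013 -0.3645 0.19 0 0 0.16;-0.013 -0.3645 0.19 0 0 0.16;-0.013 -0.3645 0.19 0 0 0.16;-0.013 -0.3645 0.19 0 0 0.16;-0.013 -0.3645 0.19 0 0 0.16;-0.013 -0.3645 0.19 0 0 0.16;-0.013 -0.3645 0.19 0 0 0.16;-0.013 -0.3645 0.14 0 0 0.16;-0.013 -0.3645 0.12 0 0 0.16;-0.013 -0.3645 0.113 0 0 0.16;-0.013 -0.3645 0.1105 0 0 0.16;-0.013 -0.3645 0.1105 0 0 0.16",
)

```text
time: 24.8
eef_pos: [0.631, -0.2753, 0.1165]
tcp_rot: [0.996, 0.088, 0.001, 0.001]
contact_force: [-0.2, -0.0, -0.7]
opening: 0.694
```

>>> jog_arm(
  commands="0 0 -0.002 0 0 0;0 0 -0.003 0 0 0;0 0 -0.004 0 0 0;0 0 -0.004 0 0 0",
)

```text
time: 25.3
eef_pos: [0.6307, -0.2753, 0.1132]
tcp_rot: [0.996, 0.088, 0.001, 0.0]
contact_force: [-2.8, 1.3, 6.0]
opening: 0.694
```

>>> jog_arm(
  commands="0 0 0 0 0 0;0 0 0 0 0 0;0 0 0 0 0 0;0 0 0.06 0 0 0;0 0 0.08 0 0 0;-0.2693 0.5905 0.07 0 0 -0.239;-0.2693 0.5905 0.06 0 0 -0.239;-0.2693 0.5905 0.05 0 0 -0.239;-0.2693 0.5905 0.04 0 0 -0.239;-0.2693 0.5905 0.04 0 0 -0.239;-0.2693 0.5905 0.04 0 0 -0.239;-0.2693 0.5905 0.04 0 0 -0.239;-0.2693 0.5905 0.04 0 0 -0.239;-0.2693 0.5905 0.04 0 0 -0.239;-0.2693 0.5905 0.04 0 0 -0.239;-0.2693 0.5905 0.04 0 0 -0.239;-0.2693 0.5905 0.04 0 0 -0.239;-0.2693 0.5905 0.04 0 0 -0.239;-0.2693 0.5905 0.04 0 0 -0.239",
  gripper=100,
)

```text
time: 27.68
eef_pos: [0.3614, 0.3147, 0.1509]
tcp_rot: [0.999, -0.032, 0.0, 0.0]
contact_force: [0.5, 0.5, -0.3]
opening: 1.001
```

```bash
python3 -c "
from h import *
look((.3607,.3155),.138)"
```

```text
tin (array([360.8, 316. ]), 99.3, 60.1, -4.04, 8755, np.float64(32.8))
[0.36143583 0.31476209 0.1509182 ]
col (array([ 629.7, -273.1]), 100.7, 64.0, 7.45, 269, np.float64(137.3))
tub (array([641.3, 293.7,  45. ]), 75, np.float64(64.9))
L (array([ 361.3, -309.2,   32.6]), 38, np.float64(78.1))
```

>>> jog_arm(
  commands="-0.001 0 -0.06 0 0 0;-0.001 0 -0.11 0 0 0;-0.001 0 -0.1465 0 0 0;-0.001 0 -0.1465 0 0 0;-0.001 0 -0.1465 0 0 0",
)

```text
time: 28.4
eef_pos: [0.3611, 0.316, 0.0057]
tcp_rot: [1.0, -0.031, 0.001, -0.001]
contact_force: [-0.4, 0.5, -0.1]
opening: 0.999
```

>>> jog_arm(
  commands="0 0 0 0 0 0;0 0 0 0 0 0;0 0 0 0 0 0;0 0 0 0 0 0;0 0 0 0 0 0",
  gripper=30,
)

```text
time: 29.02
eef_pos: [0.3614, 0.3164, 0.0065]
tcp_rot: [1.0, -0.031, 0.002, -0.001]
contact_force: [-1.0, -1.4, 6.8]
opening: 0.693
```

>>> jog_arm(
  commands="0 0 0.06 0 0 0;0 0 0.12 0 0 0;0 0 0.18 0 0 0;0.02 -0.04 0.22 0 0 0;0.2696 -0.5905 0.22 0 0 0.239;0.2696 -0.5905 0.22 0 0 0.239;0.2696 -0.5905 0.22 0 0 0.239;0.2696 -0.5905 0.22 0 0 0.239;0.2696 -0.5905 0.22 0 0 0.239;0.2696 -0.5905 0.22 0 0 0.239;0.2696 -0.5905 0.22 0 0 0.239;0.2696 -0.5905 0.22 0 0 0.239;0.2696 -0.5905 0.22 0 0 0.239;0.2696 -0.5905 0.22 0 0 0.239;0.2696 -0.5905 0.22 0 0 0.239;0.2696 -0.5905 0.22 0 0 0.239;0.2696 -0.5905 0.22 0 0 0.239;0.2696 -0.5905 0.22 0 0 0.239",
)

```text
time: 31.28
eef_pos: [0.6293, -0.2735, 0.2248]
tcp_rot: [0.996, 0.089, 0.0, 0.0]
contact_force: [-0.1, 0.1, -1.3]
opening: 0.695
```

>>> jog_arm(
  commands="0 0 -0.05 0 0 0;0 0 -0.07 0 0 0;0 0 -0.0765 0 0 0;0 0 -0.079 0 0 0;0 0 -0.08 0 0 0;0 0 -0.08 0 0 0",
)

```text
time: 32.02
eef_pos: [0.63, -0.2753, 0.1457]
tcp_rot: [0.996, 0.088, 0.001, 0.001]
contact_force: [-0.7, 0.4, -1.6]
opening: 0.689
```

>>> jog_arm(
  commands="0 0 -0.002 0 0 0;0 0 -0.002 0 0 0;0 0 -0.0025 0 0 0",
)

```text
time: 32.4
eef_pos: [0.6301, -0.2753, 0.1445]
tcp_rot: [0.996, 0.088, 0.001, 0.001]
contact_force: [-3.1, 1.3, 8.1]
opening: 0.693
```

>>> jog_arm(
  commands="0 0 0 0 0 0;0 0 0 0 0 0;0 0 0 0 0 0;0 0 0.06 0 0 0;0 0 0.09 0 0 0;-0.268 -0.0345 0.08 0 0 0;-0.268 -0.0345 0.06 0 0 0;-0.268 -0.0345 0.04 0 0 0;-0.268 -0.0345 0.04 0 0 0;-0.268 -0.0345 0.04 0 0 0;-0.268 -0.0345 0.04 0 0 0;-0.268 -0.0345 0.04 0 0 0;-0.268 -0.0345 0.04 0 0 0",
  gripper=100,
)

```text
time: 34.02
eef_pos: [0.3626, -0.3096, 0.1824]
tcp_rot: [0.996, 0.089, 0.0, 0.0]
contact_force: [-0.5, 0.1, -0.8]
opening: 1.004
```

```bash
python3 -c "
from h import *
look(None,.170)
c=cam('wrist','w4.png');W=cloud(c)
print('L',circ(pts(W,.361,-.31,.08,.07,.079)))
c=cam('side','s4.png');W=cloud(c)
for z in (.04,.072,.104,.136): pass
print('L',circ(pts(W,.361,-.31,.05,.069,.079)))
"
```

```text
[ 0.3625634  -0.30959356  0.18244651]
col (array([ 628.8, -272.6]), 99.4, 65.3, 8.06, 281, np.float64(169.4))
tub (array([641.4, 293.5,  45.1]), 74, np.float64(64.7))
L (array([ 371.7, -359.2,   31.9]), 32, np.float64(78.5))
L (array([ 371.7, -360.1,   31.9]), 997, np.float64(76.7))
L (array([ 370.7, -358.2,   30.6]), 21, np.float64(75.7))
```

View pics/w4.png

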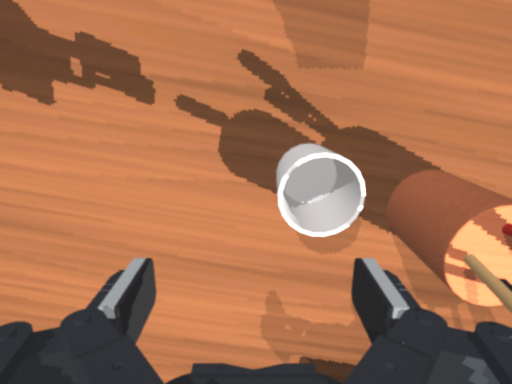

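View pics/s4.png

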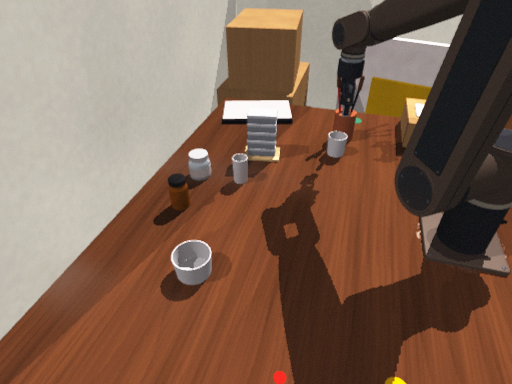

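```bash
python3 - <<'E'
from h import *
s=get_state();e=s['eef_pos'];print(s['qpos'])
A=[]
for n in ('scene','side'):
    W=cloud(cam(n)); p=W.reshape(-1,3); p=p[np.isfinite(p[:,0])]
    b=p[(np.hypot(p[:,0]-.36,p[:,1]+.48)<.08)&(p[:,2]>.1)&(p[:,2]<.29)]
    for z0 in (.1,.15,.2,.25):
        k=b[(b[:,2]>z0)&(b[:,2]<z0+.05)]
        if len(k): print(n,'brush',z0,np.round(np.percentile(k,[2,98],axis=0),3)[:,:2].ravel(),len(k))
    A.append(p)
p=np.vstack(A); d=p-e
r=np.array([np.cos(-.707),np.sin(-.707)]); l=np.array([-r[1],r[0]])
for z in np.arange(0.02,.5,.03):
    k=d[(d[:,2]>z)&(d[:,2]<z+.03)&(np.hypot(d[:,0],d[:,1])<.13)]
    if len(k)>3: print(round(z,2),len(k),'rad',np.round(np.percentile(k[:,:2]@r,[1,99]),3),'lat',np.round(np.percentile(k[:,:2]@l,[1,99]),3))
a=cv2.imread('pics/s4.png')[0:200,200:460]; cv2.imwrite('pics/s4c.png',cv2.resize(a,None,fx=3,fy=3))
E
```

```text
[-9.20406951e-01 -1.14243957e-01  2.09886555e+00  8.14519343e-05
  1.15667107e+00  4.72409654e-01]
scene brush 0.1 [ 0.324 -0.518  0.396 -0.448] 218
scene brush 0.15 [ 0.328 -0.52   0.397 -0.45 ] 63
scene brush 0.2 [ 0.319 -0.529  0.407 -0.438] 103
scene brush 0.25 [ 0.348 -0.531  0.407 -0.435] 60
side brush 0.1 [ 0.322 -0.515  0.394 -0.446] 153
side brush 0.15 [ 0.321 -0.504  0.398 -0.455] 63
side brush 0.2 [ 0.315 -0.504  0.407 -0.446] 102
0.02 150 rad [-0.048  0.047] lat [-0.036  0.043]
0.05 212 rad [-0.064  0.076] lat [-0.106  0.055]
0.08 314 rad [-0.063  0.072] lat [-0.104  0.054]
0.11 310 rad [-0.058  0.054] lat [-0.038  0.05 ]
0.14 394 rad [-0.039  0.031] lat [-0.018  0.04 ]
0.17 363 rad [-0.036  0.032] lat [-0.023  0.038]
0.2 393 rad [-0.053  0.037] lat [-0.04   0.063]
0.23 636 rad [-0.123  0.048] lat [-0.03   0.075]
0.26 1112 rad [-0.113  0.041] lat [-0.049  0.078]
0.29 790 rad [-0.11   0.003] lat [-0.046  0.078]
0.32 268 rad [-0.121 -0.058] lat [-0.03   0.071]
0.35 15 rad [-0.129 -0.116] lat [0.008 0.049]
```

View pics/s4c.png

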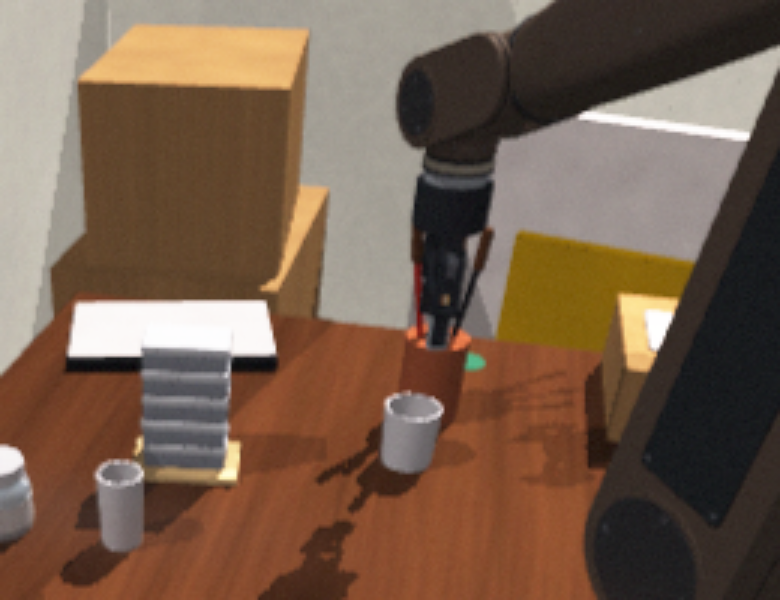

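>>> jog_arm(
  commands="0 0 0 0 0 0.18;0 0 0 0 0 0.36;0 0 0 0 0 0.54;0 0 0 0 0 0.72;0 0 0 0 0 0.9;0 0 0 0 0 1.08;0 0 0 0 0 1.26;0 0 0 0 0 1.396;0.009 -0.05 0 0 0 1.396;0.009 -0.05 -0.04 0 0 1.396;0.009 -0.05 -0.06 0 0 1.396;0.009 -0.05 -0.06 0 0 1.396",
)

```text
time: 35.78
eef_pos: [0.3696, -0.3581, 0.1197]
tcp_rot: [0.706, 0.708, 0.0, -0.002]
contact_force: [0.3, 0.1, 1.0]
opening: 0.998
```

```bash
python3 -c "
from h import *
print(get_state()['eef_pos'])
c=cam('wrist','w5.png');W=cloud(c)
print('L',circ(pts(W,.371,-.36,.06,.07,.079)))
"
```

```text
[ 0.36962813 -0.35814592  0.11974875]
L (array([ 371.4, -359.8,   31.9]), 2064, np.float64(76.9))
```

View pics/w5.png

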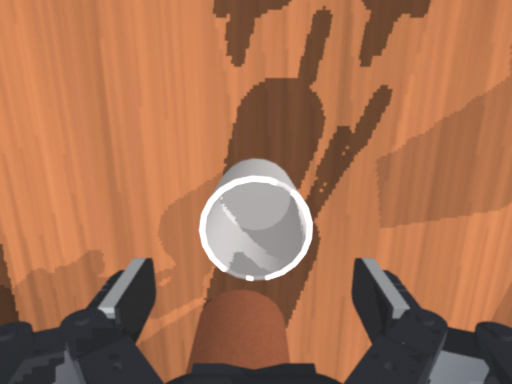

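>>> jog_arm(
  commands="0.001 0 -0.04 0 0 0;0.001 0 -0.06 0 0 0;0.001 0 -0.071 0 0 0;0.001 0 -0.071 0 0 0",
)

```text
time: 36.33
eef_pos: [0.3717, -0.3596, 0.0513]
tcp_rot: [0.706, 0.708, -0.0, 0.0]
contact_force: [0.1, -0.4, 0.5]
opening: 1.0
```

>>> jog_arm(
  commands="0 0 0 0 0 0;0 0 0 0 0 0;0 0 0 0 0 0;0 0 0 0 0 0;0 0 0 0 0 0",
  gripper=40,
  grip_force=40,
)

```text
time: 36.95
eef_pos: [0.3721, -0.3607, 0.0528]
tcp_rot: [0.706, 0.708, -0.0, 0.002]
contact_force: [-1.4, 0.5, 6.1]
opening: 0.765
```

>>> jog_arm(
  commands="0 0 0.05 0 0 0;0 0 0.1 0 0 0;0 0 0.16 0 0 0;0.02 0.05 0.16 0 0 0;0.27 0.653 0.16 0 0 0;0.27 0.653 0.16 0 0 0;0.27 0.653 0.16 0 0 0;0.27 0.653 0.16 0 0 0;0.27 0.653 0.16 0 0 0;0.27 0.653 0.16 0 0 0;0.27 0.653 0.16 0 0 0;0.27 0.653 0.16 0 0 0;0.27 0.653 0.16 0 0 0;0.27 0.653 0.16 0 0 0;0.27 0.653 0.16 0 0 0;0.27 0.653 0.16 0 0 0;0.27 0.653 0.16 0 0 0;0.27 0.653 0.16 0 0 0;0.27 0.653 0.16 0 0 0",
)

```text
time: 39.33
eef_pos: [0.6414, 0.2926, 0.2112]
tcp_rot: [0.707, 0.707, 0.0, 0.0]
contact_force: [-0.0, -0.1, -1.4]
opening: 0.766
```

```bash
python3 -c "
from h import *
e=get_state()['eef_pos'];print(e)
c=cam('wrist','w6.png');W=cloud(c)
m=np.isfinite(W[...,0])&(abs(W[...,2]-.235)<.012);p=W[m]; p=p[np.hypot(*(p[:,:2]-e[:2]).T)<.05]
d=p[abs(p[:,0]-e[0])<.03]; print(np.percentile(d[:,2],[5,50,95,99])-e[2]); 
r=p[p[:,2]>p[:,2].max()-.006]; print('rim',circ(r))
print('tub',circ(pts(W,.641,.294,.07,.054,.066)))
c=cam('scene','sc6.png');W=cloud(c)
print('tub',circ(pts(W,.641,.294,.09,.056,.066)))
c=cam('side','s6.png');W=cloud(c)
print('tub',circ(pts(W,.641,.294,.09,.056,.066)))
a=cv2.imread('pics/s6.png'); cv2.imwrite('pics/s6b.png',cv2.resize(a[100:380,100:300],None,fx=2,fy=2))
"
```

```text
[0.64137389 0.29256425 0.21115823]
[0.01270457 0.02023924 0.02275045 0.02323026]
rim (array([641.7, 303.4,  36. ]), 973, np.float64(247.0))
tub (array([641.8, 294.9,  44.6]), 841, np.float64(63.1))
tub (array([641.6, 294.2,  44.5]), 53, np.float64(63.5))
tub (array([640.6, 293.3,  45.2]), 152, np.float64(60.8))
```

View pics/s6b.png

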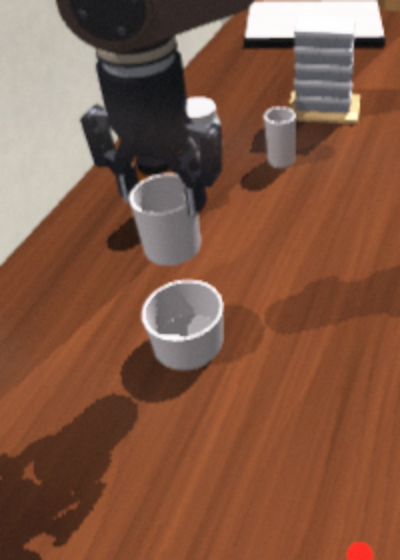

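View pics/w6.png

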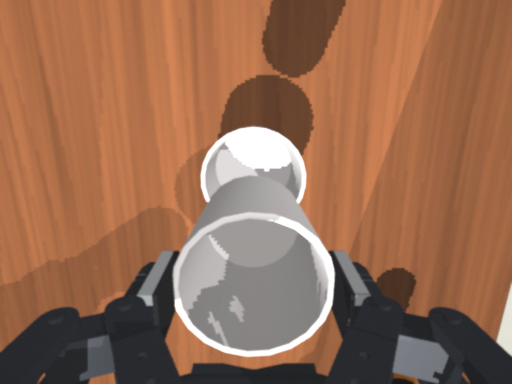

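>>> jog_arm(
  commands="0 0.001 -0.06 0 0 0;0 0.001 -0.1 0 0 0;0 0.001 -0.13 0 0 0;0 0.001 -0.143 0 0 0;0 0.001 -0.15 0 0 0;0 0.001 -0.152 0 0 0;0 0.001 -0.152 0 0 0",
)

```text
time: 40.35
eef_pos: [0.6422, 0.2949, 0.0603]
tcp_rot: [0.706, 0.708, 0.001, 0.001]
contact_force: [0.6, 0.5, -0.2]
opening: 0.762
```

>>> jog_arm(
  commands="0 0 -0.002 0 0 0;0 0 -0.002 0 0 0;0 0 -0.003 0 0 0;0 0 -0.003 0 0 0",
)

```text
time: 40.85
eef_pos: [0.6422, 0.295, 0.0579]
tcp_rot: [0.706, 0.708, 0.001, 0.0]
contact_force: [-0.8, -0.6, 5.8]
opening: 0.766
```

>>> jog_arm(
  commands="0 0 0 0 0 0;0 0 0 0 0 0;0 0 0 0 0 0;0 0 0.03 0 0 0;0 0 0.08 0 0 0;0 0 0.125 0 0 0;0.0127 -0.3945 0.125 0 0 0;0.0127 -0.3945 0.125 0 0 0;0.0127 -0.3945 0.125 0 0 0;0.0127 -0.3945 0.125 0 0 0;0.0127 -0.3945 0.125 0 0 0;0.0127 -0.3945 0.125 0 0 0;0.0127 -0.3945 0.125 0 0 0;0.0127 -0.3945 0.125 0 0 0;0.0127 -0.3945 0.125 0 0 0;0.0127 -0.3945 0.125 0 0 0",
  gripper=100,
)

```text
time: 42.85
eef_pos: [0.6541, -0.0979, 0.1808]
tcp_rot: [0.706, 0.709, 0.0, -0.0]
contact_force: [-1.0, 0.2, -0.7]
opening: 0.999
```

```bash
python3 -c "
from h import *
e=get_state()['eef_pos'];print(e)
c=cam('wrist','w7.png');W=cloud(c)
print('M',circ(pts(W,.654,-.1,.07,.084,.094)))
for n in ('scene','side'):
    c=cam(n,n+'7.png');W=cloud(c)
    print('tub',circ(pts(W,.641,.294,.09,.056,.066)))
    print('L',circ(pts(W,.641,.294,.06,.073,.087)))
    print('M',circ(pts(W,.654,-.1,.05,.083,.095)))
a=cv2.imread('pics/side7.png'); cv2.imwrite('pics/s7b.png',cv2.resize(a[100:380,100:300],None,fx=2,fy=2))
"
```

```text
[ 0.6541202  -0.0978864   0.18076665]
M (array([654.5, -99.7,  23. ]), 968, np.float64(91.5))
tub (array([642.9, 293.2,  42.2]), 130, np.float64(65.9))
L (array([642.2, 294.7,  32. ]), 67, np.float64(84.2))
M (array([654.3, -99.8,  23.2]), 38, np.float64(92.5))
tub (array([637.5, 297.4,  36.3]), 265, np.float64(66.0))
L (array([641.1, 294.2,  32.2]), 148, np.float64(79.2))
M (array([ 653.5, -100. ,   23.5]), 40, np.float64(88.4))
```

View pics/s7b.png

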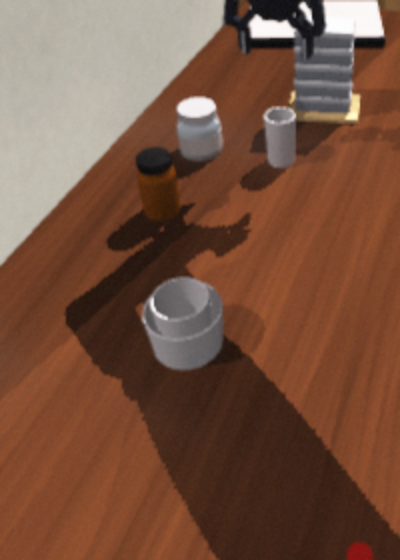

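View pics/w7.png

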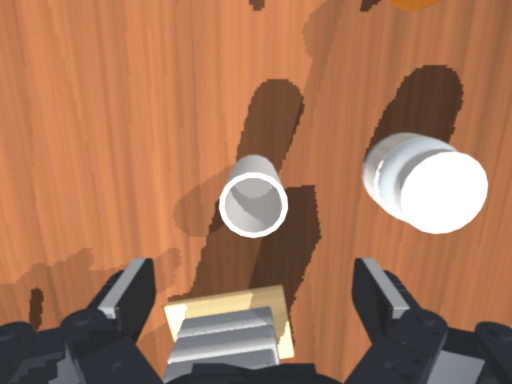

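>>> jog_arm(
  commands="0 -0.0005 -0.05 0 0 0;0 -0.0005 -0.09 0 0 0;0 -0.0005 -0.115 0 0 0;0 -0.0005 -0.115 0 0 0;0 -0.0005 -0.115 0 0 0",
)

```text
time: 43.62
eef_pos: [0.6551, -0.1004, 0.0673]
tcp_rot: [0.706, 0.708, 0.001, 0.001]
contact_force: [0.1, -0.7, 0.1]
opening: 1.001
```

>>> jog_arm(
  commands="0 0 0 0 0 0;0 0 0 0 0 0;0 0 0 0 0 0;0 0 0 0 0 0;0 0 0 0 0 0;0 0 0 0 0 0",
  gripper=20,
)

```text
time: 44.38
eef_pos: [0.655, -0.1008, 0.0678]
tcp_rot: [0.706, 0.708, 0.001, 0.001]
contact_force: [-1.6, 0.4, 6.4]
opening: 0.568
```

>>> jog_arm(
  commands="0 0 0.05 0 0 0;0 0 0.1 0 0 0;0 0 0.135 0 0 0;-0.013 0.3935 0.135 0 0 0;-0.013 0.3935 0.135 0 0 0;-0.013 0.3935 0.135 0 0 0;-0.013 0.3935 0.135 0 0 0;-0.013 0.3935 0.135 0 0 0;-0.013 0.3935 0.135 0 0 0;-0.013 0.3935 0.135 0 0 0;-0.013 0.3935 0.135 0 0 0;-0.013 0.3935 0.135 0 0 0;-0.013 0.3935 0.135 0 0 0;-0.013 0.3935 0.135 0 0 0",
)

```text
time: 46.12
eef_pos: [0.6415, 0.2917, 0.201]
tcp_rot: [0.707, 0.707, 0.0, 0.0]
contact_force: [-0.0, 0.4, -0.9]
opening: 0.568
```

```bash
python3 -c "
from h import *
e=get_state()['eef_pos'];print(e)
c=cam('wrist','w8.png');W=cloud(c)
print('L',circ(pts(W,.641,.294,.045,.073,.087)))
for n in ('scene','side'):
    c=cam(n,n+'8.png');W=cloud(c)
    print('L',circ(pts(W,.641,.294,.05,.073,.087)))
    p=pts(W,e[0],e[1],.04,e[2]+.016,e[2]+.03); print('M',circ(p),p[:,:2].min(0),p[:,:2].max(0))
a=cv2.imread('pics/side8.png'); cv2.imwrite('pics/s8b.png',cv2.resize(a[100:380,100:300],None,fx=2,fy=2))
"
```

```text
[0.64151246 0.29170314 0.20096126]
L (array([642.3, 295.8,  31.8]), 738, np.float64(81.8))
L (array([641.9, 294.6,  32.1]), 47, np.float64(82.5))
M (array([644.6, 282.9,  31.1]), 37, np.float64(228.5)) [0.6131628  0.28643002] [0.67908322 0.31463317]
L (array([641.1, 294.4,  32.1]), 150, np.float64(79.8))
M (array([636.8, 289.3,  28.3]), 187, np.float64(230.8)) [0.60308831 0.2658796 ] [0.68015314 0.31686122]
```

View pics/s8b.png

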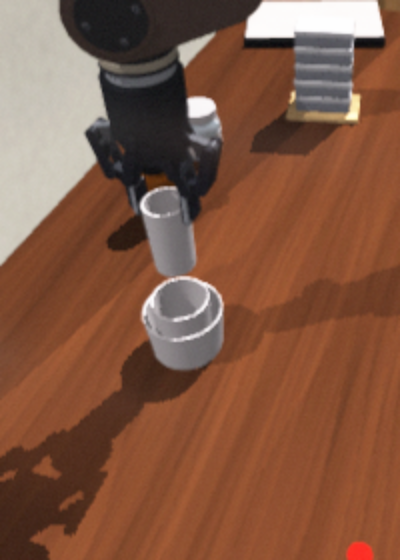

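View pics/w8.png

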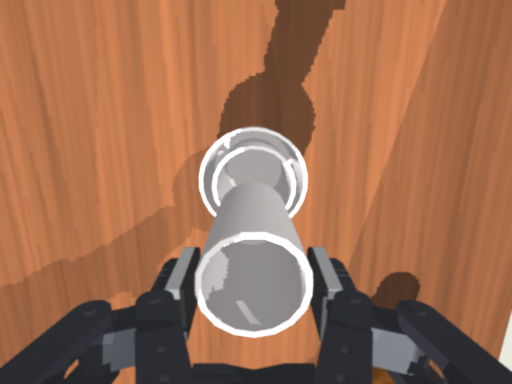

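>>> jog_arm(
  commands="0 0.001 -0.05 0 0 0;0 0.001 -0.08 0 0 0;0 0.001 -0.1 0 0 0;0 0.001 -0.112 0 0 0;0 0.001 -0.119 0 0 0;0 0.001 -0.122 0 0 0;0 0.001 -0.122 0 0 0",
)

```text
time: 47.15
eef_pos: [0.6416, 0.2943, 0.0796]
tcp_rot: [0.706, 0.708, 0.001, 0.0]
contact_force: [-0.2, -0.1, -0.7]
opening: 0.569
```

>>> jog_arm(
  commands="0 0 -0.002 0 0 0;0 0 -0.003 0 0 0;0 0 -0.003 0 0 0",
)

```text
time: 47.52
eef_pos: [0.6418, 0.2945, 0.0778]
tcp_rot: [0.706, 0.708, 0.001, 0.0]
contact_force: [-1.4, -0.7, 6.2]
opening: 0.566
```

Seated at the expected height. I'll release, retreat upward and clear the view.

>>> jog_arm(
  commands="0 0 0 0 0 0;0 0 0 0 0 0;0 0 0 0 0 0;0 0 0.03 0 0 0;0 0 0.08 0 0 0;0 0 0.14 0 0 0;-0.1 -0.15 0.15 0 0 0;-0.1 -0.15 0.15 0 0 0;-0.1 -0.15 0.15 0 0 0;-0.1 -0.15 0.15 0 0 0;-0.1 -0.15 0.15 0 0 0;-0.1 -0.15 0.15 0 0 0",
  gripper=100,
)

```text
time: 49.02
eef_pos: [0.5418, 0.1449, 0.2259]
tcp_rot: [0.706, 0.708, 0.0, 0.0]
contact_force: [0.1, 0.7, 0.1]
opening: 1.004
```

```bash
python3 -c "
from h import *
for n in ('scene','side'):
    c=cam(n,n+'9.png');W=cloud(c)
    print(n,'tub',circ(pts(W,.641,.294,.06,.056,.064)))
    print('L',circ(pts(W,.641,.294,.06,.075,.083)))
    print('M',circ(pts(W,.641,.294,.06,.093,.103)))
    print('col',rect(pts(W,.63,-.275,.08,.166,.18)))
    for q in ('pot_small','pot_medium','tin1','brush_jar','paint_jar','medium_jar'):
        for d in cut_out(n,q):
            m=d['pixels']&np.isfinite(W[...,0]); 
            if m.sum()>5: print(q,round(d['conf'],2),np.round(np.median(W[m],0),3))
a=cv2.imread('pics/side9.png'); b=cv2.imread('pics/scene9.png')
cv2.imwrite('pics/f9.png',np.hstack([cv2.resize(a[60:340,120:400],(400,400)),cv2.resize(b[60:340,130:400],(390,400))]))
"
```

```text
scene tub (array([639.3, 292. ,  41.8]), 120, np.float64(63.9))
L (array([643. , 295.5,  30.4]), 64, np.float64(82.6))
M (array([641.1, 294.8,  23.4]), 43, np.float64(101.0))
col (array([ 629.8, -273.5]), 100.1, 63.9, 9.28, 278, np.float64(169.3))
pot_medium 0.8 [0.635 0.288 0.071]
pot_medium 0.33 [ 0.634 -0.246  0.092]
tin1 0.68 [ 0.62  -0.247  0.091]
tin1 0.55 [ 0.652 -0.249  0.059]
tin1 0.5 [ 0.641 -0.248  0.025]
brush_jar 0.84 [ 0.366 -0.47   0.107]
brush_jar 0.3 [0.663 0.314 0.03 ]
paint_jar 0.7 [ 0.634 -0.265  0.167]
paint_jar 0.59 [ 0.798 -0.074  0.076]
medium_jar 0.93 [0.79  0.088 0.078]
side tub (array([637. , 299.9,  35.6]), 211, np.float64(63.7))
L (array([638.7, 297.4,  26.6]), 161, np.float64(83.0))
M (array([640.3, 294. ,  23.3]), 92, np.float64(98.1))
col (array([ 597.3, -278.8]), 56.2, 34.7, -80.96, 74, np.float64(168.0))
pot_medium 0.63 [0.643 0.288 0.082]
pot_medium 0.4 [ 0.36  -0.458  0.09 ]
tin1 0.66 [ 0.642 -0.245  0.024]
tin1 0.6 [ 0.655 -0.242  0.05 ]
tin1 0.44 [ 0.593 -0.255  0.166]
brush_jar 0.93 [ 0.359 -0.462  0.101]
paint_jar 0.64 [ 0.784 -0.07   0.055]
medium_jar 0.8 [0.775 0.089 0.062]
medium_jar 0.49 [0.62  0.323 0.035]
```

View pics/f9.png

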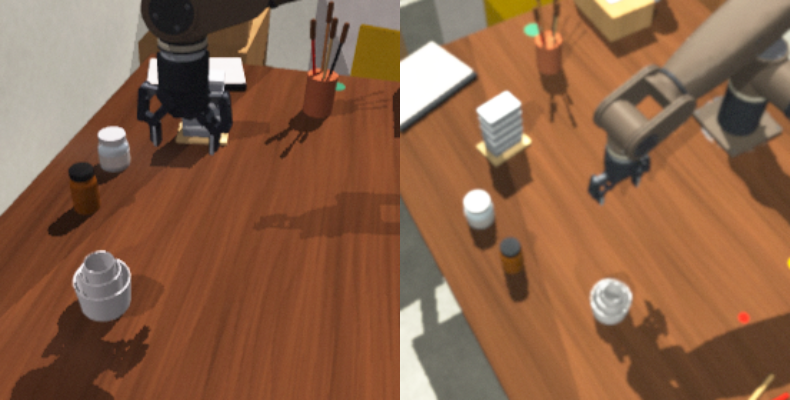

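```bash
python3 -c "
from h import *
print(ctrl.sign_off())"
```

```text
the job is handed in; nothing more can be done
None
```

The bench is cleared and the job is handed in, at about 49 s of the 210 s. Sign-off reports no verdict, so what follows rests on my last pictures.

- **Pots:** I found only the large and medium pots; no small one was visible. Both are nested in the tub, which stands on the bench. The large pot's rim is at about 79 mm and the medium's at about 98 mm, as expected when fully down. The medium pot's centre is within about 2 mm of the tub's. The large pot had been knocked about 50 mm towards the brush jar before I reached it, so I located it again and took it from there.
- **Tins:** All five tins are stacked lid up on the board. The column top is at about 169 mm and centred at about (630, -273.5) mm, against a board centre of (630, -275) mm. Its angle is about 9.3°, against about 10° for the board.
- **Jars:** The brush jar and the two other jars are where they were, and the gripper is open and clear of everything.
- **Readings that disagreed:**
  - In the last look, the side camera's view of the column top was blocked by the arm, so its fit there is meaningless and I relied on the scene camera.
  - The tub and large-pot circle fits were also off by several millimetres, because the nested walls fell in the same height band. Clean fits of the large pot just before the medium went in agreed within about 1.5 mm.

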